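# Lubricate the strongbox key, unlock and hold

## Robot

A 7-joint arm with a two-finger parallel gripper is mounted at the origin on a cart in front of the work surface, level with it; the furniture and walls round the work are solid. World frame = base frame: x ahead of the robot, y to its left, z up, the work surface at z = 0. Lengths are in m, angles in rad, forces in N, time in s.
With the tool pointing down it reaches from about 0.425 to 0.875 m from the base axis. Payload 8.4 kg.
Tool frame: the origin (TCP) lies at the very end of the fingers, on their centre line; the grasp point (between the pads) lies 19 mm behind it; z points along the fingers, y is the line along which they close (so a half turn about z gives the same grasp; the last joint's range is limited). The gripper opens to 85 mm and grips with 20 to 120 N. Pads are 22 mm wide; open, the fingers measure 114 mm over their backs; the gripper's body (76 mm by 85 mm) begins 54 mm behind the grasp point. The pads swing forward as they close: fully open they stand 13 mm farther back than shut.
Start: joints at [-1.354, 0.333, 0.04, 1.465, -0.013, 1.343, -0.059], TCP at [0.202, 0.618, 0.231] pointing down, gripper open.
Joint ranges: [-2.58, 2.58], [-0.38, 2.09], [-1.3, 1.39], [0.25, 2.4], [-1.5, 4.64], [0.08, 2.09], [-2.65, 2.65]. Speed limits (rad/s): [2.22, 2.22, 2.79, 2.79, 3.14, 3.14, 3.14].

## Interface

Orientations are given as a unit quaternion [x, y, z, w].
In Python, from bench import r gives the robot as it stands. The module is installed in compiled form; this text tells all that it offers. Calls block until the motion is done:
- r.move_ptp(position, orientation): joint-space move of the TCP to a pose.
- r.servo_line(position, orientation=None, rate=0.15): straight line of the TCP; orientation=None keeps the orientation; rate is the mean speed in m/s.
- r.set_joints(angles): joint-space move.
- r.gripper_to(opening, grip_force=None): finger opening in m; grip_force is the grip in N (None keeps the last); returns when the fingers have stopped.
- r.pause(seconds).
- r.solve_ik(position, orientation): joint angles nearest the present ones, or None.
- r.state(): the state.
- r.camera(name): name is "scene" or "top" or "wrist"; returns the picture (400x640x3 uint8, blue, green, red); there is no depth.
- r.get_calibration(name): a dict with "fx", "fy", "cx", "cy" (pixels), "rvec" (rotation vector, rad) and "tvec" (3), from world to camera coordinates, as OpenCV has them. Camera axes: x right, y down, z forward; pixel columns grow to the right and rows downward; lengths in m; the calibration is good to about 2 mm. The wrist camera is an equidistant fisheye: a pixel r from the principal point sees the ray r / f radians off the axis. A picture is of the moment at which its call begins: read the wrist's pose just before it. get_calibration takes no time and is no camera call; for the wrist camera it gives the pose at the moment of the call.
A pose or a line that the arm cannot do raises r.MotionError and nothing moves.
- r.close_job(): hands the job in; it is judged then, once.
The state is a dict: "t": time; "qpos": joint angles; "qd": joint speeds; "joint_torque": joint torques, N m; "tcp_pos": TCP position; "tool_rot": TCP orientation; "force": force on the tool from outside, world axes, zero at the start; "wrist_torque": the same for the moment, N m; "opening": finger opening in m; "finger_force": force on a finger pad.
Only numpy, scipy, OpenCV 4.12 (cv2) and the standard library are available. Lean on these libraries where they do the work, as an engineer would, in place of code of your own. Each camera call takes 0.05 s, during which the arm holds its last target. There are 200 camera calls.

## Task

The strongbox's lock is sticky: pull its key out of the wooden stand, dip the key's tip into the small open lubricant cup, below the rim, and lift it out again. Then push the key fully home in the keyway on top of the strongbox, wiggling it a little past the sticky pins if it binds, turn it a quarter turn clockwise to its stop, and finish still gripping the key and holding it turned against the spring. Leave the cup upright and the other things on the bench where they are.

Things in the scene. Friction and masses are not known exactly. Their poses are not given: they have to be found in the camera images.
- key: Double-bit strongbox key, 80 mm long, 60 g, upright in the stand. Origin at the tip, z up to the bow; bit and bow flat in its xz plane. Bit: 25 mm long, 5 mm thick (y), 18 mm wide (x), the first 10 mm tapered to 8 mm wide. Stem 5 mm dia. to 31 mm, collar 14 mm dia. to 35, neck 9 mm dia. to 44, black flat bow 34 mm wide (x), 10 mm thick (y), 44 to 80 mm: grip it across y, fingertips above 44 mm.
- key_collar (a point): Point on the key's axis at the underside of its collar, 31 mm above the tip. The key is home when its collar rests on the lock plate; only within 2 mm of home is the bit clear below the plate, so that the key can turn (and is then caught).
- key_tip (a point): The key's tip, at its lower end (same as the key's origin).
- stand: Wooden key stand, block 50x50x40 mm, fixed. Origin at the centre of its underside. A slot in its top, 20 mm along x, 7 mm along y, 34 mm deep, holds the key with its collar on the top face (key x along stand x). Pull the key straight up at least 31 mm to free it.
- cup: Small open round aluminium lubricant cup, loose, 250 g; origin at the centre of its underside, 36 mm high, mouth 52 mm outside diameter, 3 mm wall; narrows somewhat to the foot.
- cup_rim (a point): Centre of the cup's mouth, at rim height (36 mm above the bench).
- strongbox: Grey steel strongbox, fixed, 140 (x) x 180 (y) x 76 mm high; origin at the centre of its underside. On top a steel lock plate 44x44 mm, centred 30 mm to the -y side; from 29 mm beyond its centre to +y, a brass bolt in a guide and keeper, 13 mm high. Carrying handle 17 mm out at the -x side.
- lock (a point): Centre of the keyway's mouth on the lock plate, 77 mm above the bench; axes as the strongbox, z up. Slot 20 mm along x, 7 mm along y, 1.5 mm chamfer, straight down. Plate 4 mm thick, turning plug below. Two sticky sprung pins, 10 and 18 mm deep at the slot's -x and +x ends, resist the key's tip with about 5 to 20 N; small wiggles help.
- plug (a joint): Angle of the lock's plug in rad: 0 at rest (keyway along the strongbox's x), grows clockwise seen from above to a stop at 1.57, drawing the brass bolt out of its keeper. A spring of 0.04 (at 0) to 0.08 N m (at 1.57) turns it back. The key has about 0.15 rad of play in it.
- masking_tape: Bystander: flat roll of white masking tape, 92x92x24 mm; origin at the centre of its underside. To be left alone.
- tape_measure: Bystander: black tape measure, 66x78x37 mm; origin at the centre of its underside. To be left alone.
- spare_tape_2: Bystander: roll of brown parcel tape, 78x78x36 mm; origin at the centre of its underside. To be left alone.
- glue_stick: Bystander: upright glue stick, 29x29x96 mm; origin at the centre of its underside. To be left alone.
- sticky_pad: Bystander: square sticky-note pad, 50x50x18 mm; origin at the centre of its underside. To be left alone.
- tape_gun: Bystander: tape dispenser gun lying on its side, 184x168x62 mm; origin at the centre of its underside. To be left alone.
- card_pack_5: Bystander: white wrapped pack of cards, 71x53x67 mm; origin at the centre of its underside. To be left alone.

How it is judged:
By the outcome, as a careful person would: the job done as asked, in the order asked, and still so for the second after the job is handed in, while the arm keeps its last pose, push and grip.
It also fails if it takes over 58 s, if anything falls off the work surface, if the arm or the gripper's body presses on something with over 40 N, if the wrist force passes 120 N, or if a joint passes its speed limit or range.

## Working session

There is one attempt and no reset: what is moved stays moved. The work goes in short steps, each a Python script; the robot and the scene stay as the last script left them, time stands still between calls to the robot, and variables do not carry over. Pictures are saved under pics/ and viewed, at most 10 in all, crops included, and the job is handed in when it is done.

```bash
mkdir -p pics; python3 - <<'E'
from bench import r
import cv2
for n in("scene","top"):
    cv2.imwrite(f"pics/{n}0.png",r.camera(n)); c=r.get_calibration(n); print(n,c)
s=r.state(); print(s['t'],s['tcp_pos'],s['tool_rot'],s['force'],s['opening'])
E
```

```text
scene {'fx': 509.0318266370156, 'fy': 509.0318266370156, 'cx': 325.24032937791054, 'cy': 207.76506245835424, 'rvec': array([ 1.36347763, -2.14460016,  0.96125357]), 'tvec': array([0.31259669, 0.3601017 , 1.25915914])}
top {'fx': 455.6256101169183, 'fy': 455.6256101169183, 'cx': 317.22149053180453, 'cy': 205.63619721738473, 'rvec': array([ 2.1595798 , -2.13427825,  0.17343932]), 'tvec': array([0.0525055 , 0.57079898, 1.17695539])}
0.1 [0.20178308 0.6174793  0.23051881] [ 1.57260685e-01  9.87556873e-01 -7.04475218e-04 -5.49050707e-05] [ 0.00406645  0.27215399 -1.00695959] 0.08547952143093794
```

View pics/scene0.png

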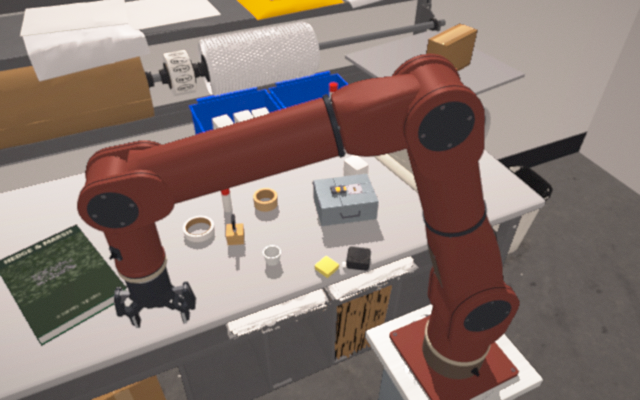

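View pics/top0.png

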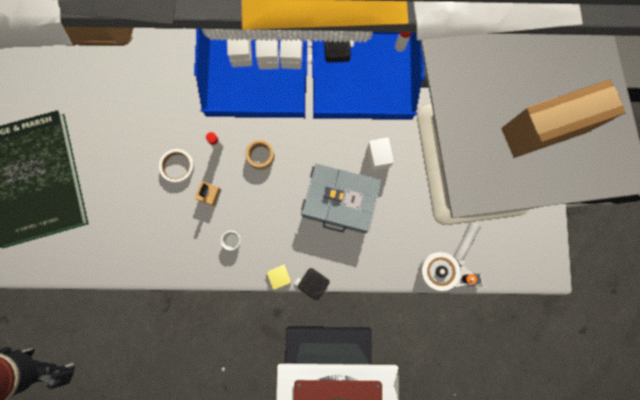

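The scene shows stand at about (235,235), cup (272,255), strongbox (345,198). The top view shows stand at (208,192), cup (231,240), strongbox (341,200). I'll enlarge these.

```bash
python3 - <<'E'
import cv2,numpy as np
t=cv2.imread("pics/top0.png");s=cv2.imread("pics/scene0.png")
def c(i,x,y):
    o=cv2.resize(i[y:y+75,x:x+100],(400,300),interpolation=cv2.INTER_CUBIC)
    for k in range(0,100,10): cv2.line(o,(k*4,0),(k*4,6 if k%50 else 14),(0,0,255),1)
    for k in range(0,75,10): cv2.line(o,(0,k*4),(6 if k%50 else 14,k*4),(0,0,255),1)
    return o
cv2.imwrite("pics/crop0.png",np.vstack([np.hstack([c(t,170,178),c(t,292,160)]),np.hstack([c(s,205,200),c(s,300,160)])]))
E
```

```text
(no output)
```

View pics/crop0.png

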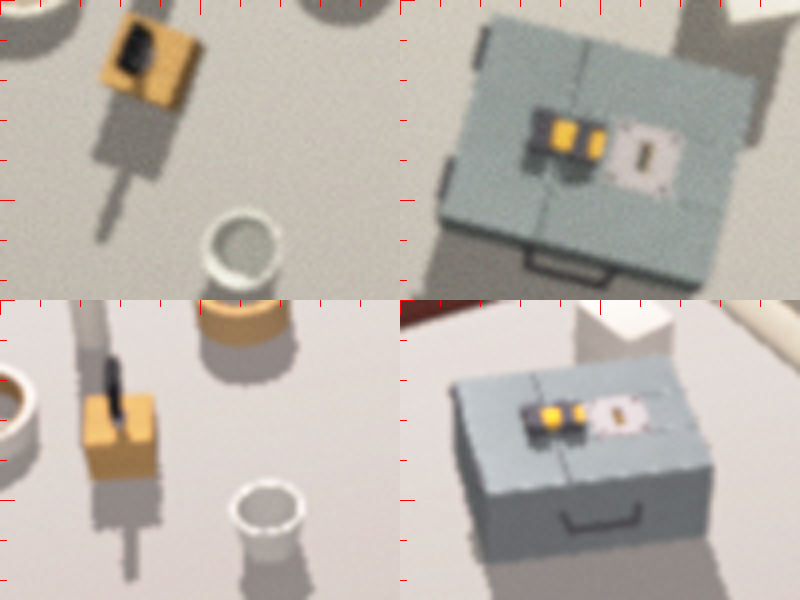

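The crops show, in full-picture pixels. Top: cup rim (230.5,240.2), keyway (353.3,199.3), bow top (204.5,190.5). Scene: cup rim (272,251.8), keyway (354.8,188.8), bow top (233,214.5).

```bash
cat > h.py <<'E'
from bench import r
import cv2,numpy as np
from scipy.spatial.transform import Rotation as R
def ray(cal,p,fish=False):
    M=cv2.Rodrigues(np.array(cal["rvec"]))[0]; t=np.array(cal["tvec"])
    a=np.array([(p[0]-cal["cx"])/cal["fx"],(p[1]-cal["cy"])/cal["fy"]])
    if fish:
        th=np.hypot(*a); d=np.r_[a/th*np.sin(th),np.cos(th)] if th>1e-9 else np.r_[0,0,1.]
    else: d=np.r_[a,1]
    d=M.T@d; return -M.T@t,d/np.linalg.norm(d)
def tri(rays):
    A=sum(np.eye(3)-np.outer(d,d) for o,d in rays); b=sum((np.eye(3)-np.outer(d,d))@o for o,d in rays)
    x=np.linalg.solve(A,b); return x,max(np.linalg.norm((np.eye(3)-np.outer(d,d))@(x-o)) for o,d in rays)
def atz(ry,z): o,d=ry; return o+d*(z-o[2])/d[2]
def q(yaw): # tool down, tool y axis horizontal at angle yaw (world)
    y=np.array([np.cos(yaw),np.sin(yaw),0]); z=np.array([0,0,-1.]); return R.from_matrix(np.c_[np.cross(y,z),y,z]).as_quat()
E
python3 - <<'E'
from h import *
T=r.get_calibration("top");S=r.get_calibration("scene")
for n,a,b,z in[("cup",(230.5,240.2),(272,251.8),.036),("lock",(353.3,199.3),(354.8,188.8),.077),("bow",(204.5,190.5),(233,214.5),.089)]:
    x,e=tri([ray(T,a),ray(S,b)]); print(n,x.round(4),round(e,4),atz(ray(T,a),z).round(4),atz(ray(S,b),z).round(4))
c=lambda u,v:(u/4+170,v/4+178)
b=lambda u,v:((u-400)/4+292,v/4+160)
for p in[(132,12),(203,42),(178,108),(104,85)]: print("st",atz(ray(T,c(*p)),.04).round(4))
for p in[(498,15),(755,80),(698,288),(440,218)]: print("bx",atz(ray(T,b(*p)),.076).round(4))
print(r.state()['t'], r.get_calibration("wrist"))
m=R.from_quat(r.state()['tool_rot']).as_matrix();print(m.round(2))
w=r.get_calibration("wrist");o,_=ray(w,(w['cx'],w['cy']));print(o,_, m.T@(o-r.state()['tcp_pos']))
for p in [(.66,.27,.3),(.66,-.1,.3)]:
  for y in np.arange(-3,3.2,.5):
    j=r.solve_ik(p,q(y)); print(p,round(y,1),None if j is None else np.round(j,1))
E
```

```text
cup [0.4757 0.2892 0.0323] 0.0 [0.4754 0.2886 0.036 ] [0.4724 0.2903 0.036 ]
lock [ 0.5838 -0.0346  0.0722] 0.0003 [ 0.5829 -0.0345  0.077 ] [ 0.5791 -0.0314  0.077 ]
bow [0.6    0.3535 0.0965] 0.0046 [0.599  0.3511 0.089 ] [0.6115 0.3554 0.089 ]
st [0.634  0.3683 0.04  ]
st [0.614  0.3196 0.04  ]
st [0.5689 0.3344 0.04  ]
st [0.5838 0.3846 0.04  ]
bx [0.677  0.0627 0.076 ]
bx [ 0.6354 -0.1069  0.076 ]
bx [ 0.4978 -0.0686  0.076 ]
bx [0.5413 0.0988 0.076 ]
0.1 {'fx': 309.70691628693146, 'fy': 309.70691628693146, 'cx': 320.2026250402216, 'cy': 202.99294992357267, 'rvec': array([-2.36194106, -1.71286108, -0.22799592]), 'tvec': array([-0.64866161, -0.03283665,  0.37866559])}
[[-0.95  0.31 -0.  ]
 [ 0.31  0.95 -0.  ]
 [-0.   -0.   -1.  ]]
[0.13734152 0.63778222 0.37362937] [ 0.24920304 -0.08208406 -0.96496635] [ 0.06754422 -0.00091896 -0.14311705]
(0.66, 0.27, 0.3) -3.0 [ 0.2  0.7 -1.1  1.1  0.6  1.7  2.5]
(0.66, 0.27, 0.3) -2.5 [-1.1  0.7  1.2  1.2 -0.6  1.6 -2.5]
(0.66, 0.27, 0.3) -2.0 [-1.1  0.7  1.2  1.2 -0.6  1.6 -2. ]
(0.66, 0.27, 0.3) -1.5 [-0.9  0.5  0.7  1.2 -0.3  1.5 -1.8]
(0.6
[... 569 characters left out ...]
1.3 -0.5  1.6 -2.5]
(0.66, -0.1, 0.3) -2.5 [-0.7  0.6  1.2  1.3 -0.5  1.6 -2. ]
(0.66, -0.1, 0.3) -2.0 [-0.7  0.6  1.2  1.3 -0.5  1.6 -1.5]
(0.66, -0.1, 0.3) -1.5 [-0.6  0.5  1.   1.3 -0.4  1.5 -1.1]
(0.66, -0.1, 0.3) -1.0 [-0.6  0.5  1.   1.3 -0.4  1.5 -0.6]
(0.66, -0.1, 0.3) -0.5 [-0.6  0.5  1.   1.3 -0.4  1.5 -0.1]
(0.66, -0.1, 0.3) 0.0 [-0.6  0.5  1.   1.3 -0.4  1.5  0.4]
(0.66, -0.1, 0.3) 0.5 [-0.6  0.5  1.   1.3 -0.4  1.5  0.9]
(0.66, -0.1, 0.3) 1.0 [-0.6  0.5  1.   1.3 -0.4  1.5  1.4]
(0.66, -0.1, 0.3) 1.5 [-0.6  0.5  1.   1.3 -0.4  1.5  1.9]
(0.66, -0.1, 0.3) 2.0 [-0.5  0.5  0.9  1.3 -0.4  1.5  2.3]
(0.66, -0.1, 0.3) 2.5 [ 0.8  0.6 -1.1  1.3  0.5  1.6  2.3]
(0.66, -0.1, 0.3) 3.0 None
```

Triangulated points agree with the given heights. Now close wrist views, from opposite yaws so that calibration offsets cancel.

```bash
python3 - <<'E'
from h import *
import pickle
cal={}
for n,p,ys in[("lock",(.582,-.034,.175),(1.31,-1.83)),("key",(.600,.352,.175),(-1.88,1.26))]:
    for i,y in enumerate(ys):
        r.move_ptp(p,q(y)); 
        k=f"{n}{i}"; cal[k]=r.get_calibration("wrist"); im=r.camera("wrist"); cv2.imwrite(f"pics/{k}.png",im)
        s=r.state(); print(k,s['t'],s['tcp_pos'].round(4),s['qpos'].round(2),s['force'].round(2))
pickle.dump(cal,open("cal.pkl","wb"))
# expected pixel of target
E
python3 - <<'E'
import cv2,numpy as np
cv2.imwrite("pics/w1.png",cv2.resize(np.vstack([np.hstack([cv2.imread(f"pics/{n}{i}.png") for i in(0,1)]) for n in("lock","key")]),(800,500),interpolation=cv2.INTER_AREA))
E
```

```text
lock0 2.825 [ 0.5821 -0.033   0.1749] [-0.72  0.3   0.85  1.74 -0.24  1.21  1.5 ] [ 0.86  0.51 -1.08]
lock1 5.375 [ 0.582 -0.034  0.175] [-0.96  0.46  1.22  1.75 -0.46  1.26 -1.45] [ 0.08 -0.37 -0.46]
key0 6.8667 [0.6009 0.3496 0.1755] [-1.28  0.68  1.08  1.45 -0.6   1.37 -2.05] [-0.08  0.76  0.62]
key1 9.3417 [0.6    0.3519 0.1749] [-0.89  0.48  0.42  1.43 -0.2   1.28  0.8 ] [-0.29 -0.77  0.59]
```

View pics/w1.png

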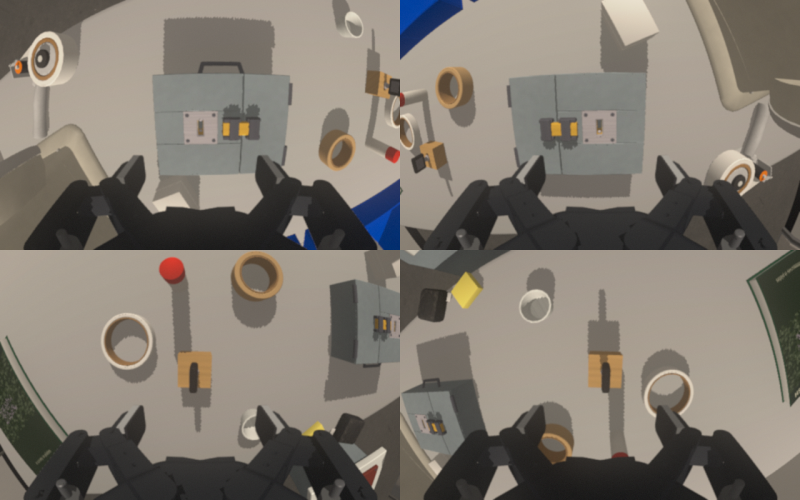

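The wrist mosaic shows keyway near full-picture (320,203) and (318,200), the key at (310,200) and (328,195), and the cup at (403,283) and (217,88). I'll enlarge the keyway and key.

```bash
python3 - <<'E'
import cv2,numpy as np
def c(n,x,y):
    o=cv2.resize(cv2.imread(f"pics/{n}.png")[y:y+60,x:x+80],(400,300),interpolation=cv2.INTER_CUBIC)
    for k in range(0,80,10): cv2.line(o,(k*5,0),(k*5,8),(0,0,255),1)
    for k in range(0,60,10): cv2.line(o,(0,k*5),(8,k*5),(0,0,255),1)
    return o
cv2.imwrite("pics/crop1.png",np.vstack([np.hstack([c("lock0",280,170),c("lock1",280,170)]),np.hstack([c("key0",270,160),c("key1",290,160)])]))
E
```

```text
(no output)
```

View pics/crop1.png

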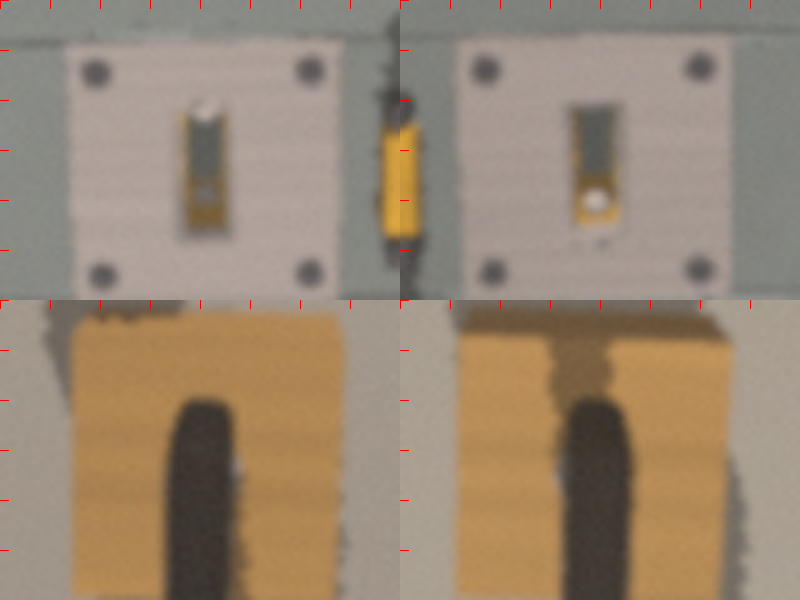

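The keyway centre is at (321.1,204.2) in lock0 and (318.9,203.6) in lock1. The bow's far top end is at (310.3,180.3) in key0 and (329.6,180) in key1; the stand top edges are clear too.

```bash
python3 - <<'E'
from h import *
import pickle
C=pickle.load(open("cal.pkl","rb"))
f=lambda n,u,v,x0,y0:ray(C[n],(u/5+x0,v/5+y0),True)
a=f("lock0",205,171,280,170);b=f("lock1",194.5,168.5,280,170)
print("lock",tri([a,b]),atz(a,.077)[:2],atz(b,.077)[:2])
for n,P in(("lock0",[(96,73),(310,70),(103,276),(309,273)]),("lock1",[(86,70),(299,67),(92,273),(299,270)])):
    w=[atz(f(n,u,v,280,170),.077)[:2] for u,v in P]
    print(np.mean(w,0),[np.arctan2(*(d[::-1])).round(4) for d in(w[1]-w[0],w[3]-w[2],w[0]-w[2],w[1]-w[3])],np.linalg.norm(w[1]-w[0]))
for n,x0,L,Rr,B in(("key0",270,[(72,20),(73,295)],[(343,20),(335,295)],(201,101)),("key1",290,[(57,40),(57,295)],[(330,45),(323,295)],(197,100))):
    l=[atz(f(n,u,v,x0,160),.04)[:2] for u,v in L];rr=[atz(f(n,u,v,x0,160),.04)[:2] for u,v in Rr]
    print(n,"edge yaw",[np.arctan2(*(d[::-1])).round(3) for d in(l[0]-l[1],rr[0]-rr[1])],"mid",(l[0]+rr[0])/2,"w",np.linalg.norm(l[0]-rr[0]),"bowend",atz(f(n,*B,x0,160),.089)[:2], "cam",ray(C[n],(0,0),True)[0].round(3))
a=ray(C["key0"],(403,283),True);b=ray(C["key1"],(217,88),True)
print("cup",tri([a,b]),atz(a,.036),atz(b,.036))
E
```

```text
lock (array([ 0.5810861 , -0.03294135,  0.07690141]), np.float64(0.000326296358848638)) [ 0.58114461 -0.03261966] [ 0.58102816 -0.03326409]
[ 0.58175098 -0.03285906] [np.float64(1.3255), np.float64(1.3262), np.float64(2.8979), np.float64(2.896)] 0.03406264441828112
[ 0.58050659 -0.03303325] [np.float64(-1.8153), np.float64(-1.8137), np.float64(-0.2496), np.float64(-0.242)] 0.03391008470225121
key0 edge yaw [np.float64(-0.336), np.float64(-0.327)] mid [0.62787341 0.34861285] w 0.04927102039911287 bowend [0.62249618 0.34990014] cam [0.663 0.329 0.319]
key1 edge yaw [np.float64(2.815), np.float64(2.83)] mid [0.57886581 0.36610905] w 0.049672509987775344 bowend [0.57977934 0.36488791] cam [0.535 0.372 0.318]
cup (array([0.47415064, 0.29279065, 0.03277666]), np.float64(0.0025974932502259565)) [0.47769945 0.295561   0.036     ] [0.4737879  0.29117801 0.036     ]
```

Keyway at (0.581,-0.033,0.077) with box yaw -0.245, and key axis at (0.6025,0.358) with yaw -0.332, both consistent between opposite views. I'll move above the key and check the alignment.

```bash
python3 - <<'E'
from h import *
Y=-.332+np.pi/2
r.move_ptp((.6025,.358,.125),q(Y)); r.gripper_to(.045,40); r.pause(.2)
w=r.get_calibration("wrist"); im=r.camera("wrist"); s=r.state(); print(s['t'],s['tcp_pos'].round(4),s['opening'])
M=cv2.Rodrigues(w["rvec"])[0]
def pr(X):
    c=M@np.array(X)+w["tvec"]; th=np.arctan2(np.hypot(c[0],c[1]),c[2]); u=c[:2]/np.hypot(c[0],c[1])*th*w["fx"]; return u+[w["cx"],w["cy"]]
ux=np.array([np.cos(-.332),np.sin(-.332),0]);uy=np.array([-ux[1],ux[0],0]);o=np.array([.6025,.358,0])
x0,y0,k=240,130,5
cr=cv2.resize(im[y0:y0+120,x0:x0+160],(800,600),interpolation=cv2.INTER_CUBIC)
for a in(-1,1):
  for b in(-1,1):
    for L,W,z,c in((.017,.005,.089,(0,0,255)),(.017,.005,.053,(255,0,0)),(.025,.025,.04,(0,255,0))):
      p=(pr(o+ux*L*a+uy*W*b+[0,0,z])-[x0-.5,y0-.5])*k; cv2.circle(cr,tuple(int(v) for v in p),4,c,-1)
cv2.imwrite("pics/chk.png",cr)
E
```

```text
10.3833 [0.6025 0.358  0.125 ] 0.04480367096211936
```

View pics/chk.png

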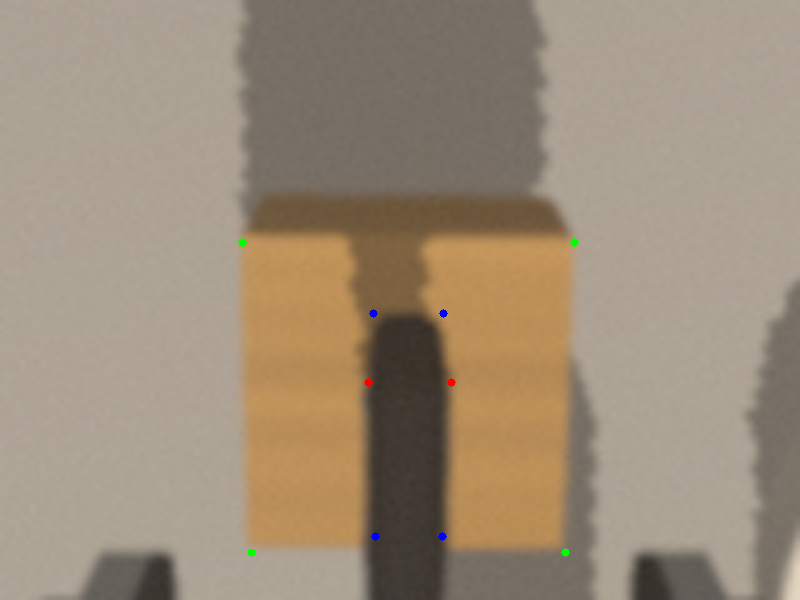

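The predicted corners fall on the stand and the bow (bow centre at crop column 406 against 409 predicted), so I can grasp.

```bash
python3 - <<'E'
from h import *
Y=-.332+np.pi/2
def S(m): s=r.state(); print(m,round(s['t'],2),s['tcp_pos'].round(4),s['force'].round(2),s['wrist_torque'].round(2),round(s['opening'],4),s['finger_force'])
r.servo_line((.602,.358,.058),q(Y),rate=.08); S("down")
r.gripper_to(.0,80); S("grip")
r.servo_line((.602,.358,.125),rate=.08); S("up")
w=r.camera("wrist"); 
t=r.camera("scene")
cv2.imwrite("pics/g.png",np.hstack([cv2.resize(w[100:300,200:440],(400,333)),cv2.resize(t[180:280,190:310],(400,333),interpolation=cv2.INTER_CUBIC)]))
E
```

```text
down 11.38 [0.6024 0.3582 0.0586] [-0.26 -0.17  0.06] [ 0.   -0.    0.04] 0.045 0.0
grip 11.78 [0.6023 0.3582 0.0586] [ 0.72 -0.32  3.4 ] [-0.07  0.19 -0.03] 0.0088 77.98724412918091
up 12.78 [0.6016 0.3578 0.1243] [ 0.21 -0.37 -1.57] [-0.02  0.04  0.03] 0.0092 78.04539442062378
```

View pics/g.png

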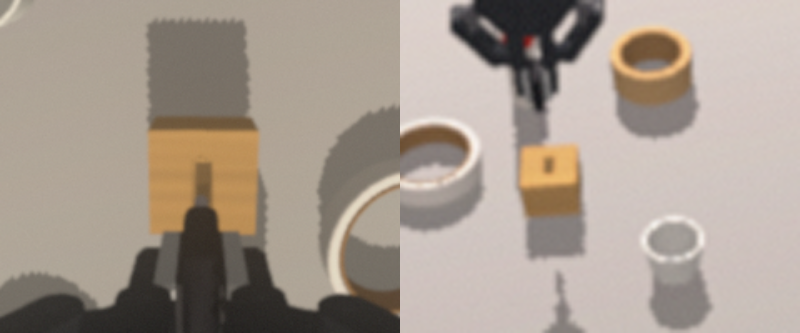

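The key is out of the stand and gripped upright. Now the dip, then move over the lock.

```bash
python3 - <<'E'
from h import *
Y=-.332+np.pi/2
def S(m): s=r.state(); print(m,round(s['t'],2),s['tcp_pos'].round(4),s['force'].round(2),s['wrist_torque'].round(2),round(s['opening'],4))
c=(.4742,.2915)
r.servo_line((*c,.125),rate=.15); S("over")
r.servo_line((*c,.068),rate=.08); r.pause(.3); S("dip")
r.servo_line((*c,.16),rate=.12)
r.move_ptp((.581,-.033,.165),q(1.326)); S("lock")
r.servo_line((.581,-.033,.1345),rate=.08); r.pause(.3); S("near")
w=r.camera("wrist");t=r.camera("scene")
cv2.imwrite("pics/l.png",np.hstack([cv2.resize(w[130:250,260:380],(400,400),interpolation=cv2.INTER_CUBIC),cv2.resize(t[160:280,240:360],(400,400),interpolation=cv2.INTER_CUBIC)]))
E
```

```text
over 13.98 [0.4748 0.2919 0.1251] [-0.22  0.37  0.11] [-0.   -0.02 -0.01] 0.0088
dip 15.15 [0.4744 0.2917 0.0684] [-0.18  0.71 -0.88] [ 0.02  0.03 -0.02] 0.0089
lock 17.36 [ 0.5809 -0.0313  0.1646] [-0.5   0.63 -0.65] [0.03 0.01 0.01] 0.0088
near 18.19 [ 0.5812 -0.033   0.1349] [-0.43 -0.62 -0.27] [-0.06 -0.05 -0.06] 0.0091
```

View pics/l.png

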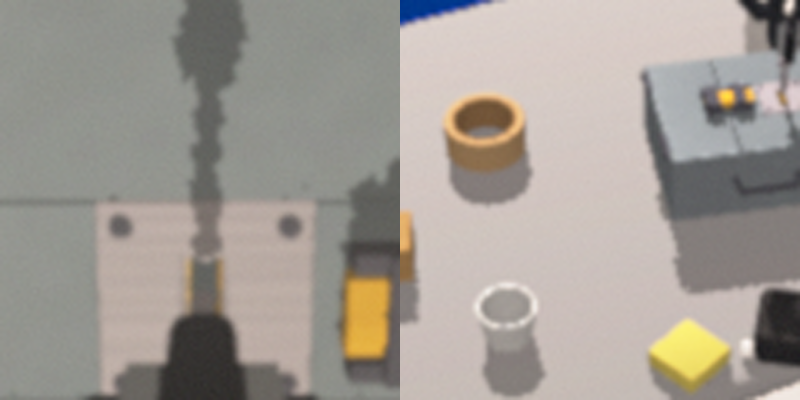

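The cup stands upright and in place, and the key is centred over the slot (bow column 203 against slot 206 in the left half). Inserting in guarded steps.

```bash
cat > ins.py <<'E'
from h import *
x,y=.581,-.033; Y0=1.326; HOME=.0956
st=r.state(); z=st['tcp_pos'][2]; xy=np.array([x,y]); k=0; t0=st['t']; bind=0
f=st['force']
while r.state()['t']-t0<12:
    wig=.02*(-1)**k if bind else 0
    if f[2]<30: z-=.002 if not bind else .001
    z=max(z,HOME-.002)
    if bind: xy=xy+np.clip(f[:2]*3e-5,-3e-4,3e-4)   # yield to side force
    r.servo_line((*xy,z),q(Y0+wig),rate=.04)
    s=r.state(); f=s['force']; p=s['tcp_pos']; k+=1; bind=f[2]>8 or np.hypot(*f[:2])>8
    print(round(s['t']-t0,2),round(z,4),p.round(4),f.round(1),s['wrist_torque'].round(2))
    if f[2]>45 or np.hypot(*f[:2])>30: print("stop");break
    if p[2]<HOME+.001 and f[2]>15: print("home");break
    if z<=HOME-.0019 and k>60: break
E
python3 ins.py
```

```text
0.25 0.1327 [ 0.5809 -0.033   0.1326] [ 0.9 -0.2 -0.9] [0.03 0.02 0.03]
0.5 0.1307 [ 0.5809 -0.033   0.1305] [-0.1  1.1 -0.6] [-0.08 -0.   -0.01]
0.75 0.1287 [ 0.5809 -0.033   0.1286] [ 0.4  0.8 -0.3] [-0.01  0.04  0.04]
1.0 0.1267 [ 0.5809 -0.033   0.1266] [-0.3  0.8  0. ] [-0.06  0.02  0.02]
1.25 0.1247 [ 0.5809 -0.033   0.1246] [-0.3 -0.4 -0.9] [-0.01  0.01  0.02]
1.5 0.1227 [ 0.5809 -0.033   0.1226] [ 0.4 -0.2 -0.1] [ 0.06 -0.02 -0.04]
1.75 0.1207 [ 0.5809 -0.033   0.1206] [ 0.3  0.1 -0.9] [0.03 0.04 0.05]
2.0 0.1187 [ 0.5809 -0.033   0.1186] [ 0.2 -1.  -0.7] [-0.    0.    0.01]
2.25 0.1167 [ 0.5809 -0.033   0.1166] [-0.6 -0.4 -0.5] [-0.02 -0.    0.01]
2.5 0.1147 [ 0.581  -0.033   0.1146] [ 0.7 -0.4 -1.3] [-0.02 -0.02 -0.04]
2.75 0.1127 [ 0.581  -0.033   0.1126] [ 0.2  0.4 -0.7] [-0.03 -0.08  0.01]
3.0 0.1107 [ 0.5813 -0.0331  0.1108] [ 1.6  0.1 -0.9] [-0.19 -0.46  0.01]
3.25 0.1087 [ 0.5817 -0.0333  0.1089] [ 5.5 -1.7 -0.2] [-0.43 -1.23 -0.03]
3.5 0.1067 [ 0.5818 -0.0333  0.1069] [ 5.2 -2.2  0.6] [-0.51 -1.45  0.05]
3.75 0.1047 [ 0.5816 -0.0333  0.1047] [ 6.8 -2.2 -2.3] [-0.57 -1.7  -0.01]
4.0 0.1027 [ 0.5814 -0.0332  0.1024] [ 5.7 -2.7 -4.4] [-0.54 -1.6   0.04]
4.25 0.1007 [ 0.581  -0.0331  0.1004] [ 5.8 -2.5 -3.5] [-0.53 -1.41 -0.  ]
4.5 0.0987 [ 0.5806 -0.033   0.0982] [ 2.9 -2.2 -2.4] [-0.37 -0.96  0.02]
4.75 0.0967 [ 0.5806 -0.033   0.0962] [ 3.2 -1.5 -3.4] [-0.42 -0.75  0.04]
5.0 0.0947 [ 0.5809 -0.033   0.0955] [-1.7 -0.3  8.9] [-0.29  0.56  0.01]
5.25 0.0937 [ 0.581  -0.033   0.0953] [-4.8 -1.1 18.2] [-0.19  1.31 -0.03]
home
```

The collar contact came at TCP z 0.0955, against 0.0956 predicted, with force rising: the key is home. Turning clockwise now.

```bash
cat > turn.py <<'E'
from h import *
import sys
a,end,z=float(sys.argv[1]),float(sys.argv[2]),float(sys.argv[3]); xy=np.array([.581,-.033]); Y0=1.326
while a<end-1e-6:
    a=min(a+.15,end); r.servo_line((*xy,z),q(Y0-a),rate=.04)
    s=r.state(); f=s['force']; p=s['tcp_pos']
    yy=R.from_quat(s['tool_rot']).as_matrix()[:,1]; act=Y0-np.arctan2(yy[1],yy[0])
    print(round(s['t'],2),round(a,2),round(act,3),p.round(4),f.round(1),s['wrist_torque'].round(2),round(s['opening'],4))
    if np.linalg.norm(f)>40 or abs(s['wrist_torque'][2])>.8: print("stop");break
    xy=xy+np.clip(f[:2]*2e-5,-2e-4,2e-4)
E
python3 turn.py 0 1.5 .0945
```

```text
23.86 0.15 0.15 [ 0.5811 -0.0324  0.0955] [-1.8 -0.  10.3] [0.08 0.44 0.03] 0.0085
24.16 0.3 0.3 [ 0.5812 -0.0322  0.0955] [-1.   1.2 10.1] [0.24 0.37 0.01] 0.0088
24.46 0.45 0.45 [ 0.5813 -0.032   0.0955] [-0.1  1.5  9.8] [ 0.36  0.27 -0.03] 0.0089
24.76 0.6 0.6 [ 0.5815 -0.0318  0.0955] [-1.3  1.5  9.4] [0.45 0.16 0.1 ] 0.0089
25.06 0.75 0.75 [ 0.5816 -0.0317  0.0955] [0.7 3.1 9. ] [ 0.54 -0.05  0.07] 0.0088
25.36 0.9 0.9 [ 0.5818 -0.0315  0.0955] [-0.1  2.6  8.3] [ 0.62 -0.18  0.07] 0.0088
25.66 1.05 1.05 [ 0.5819 -0.0314  0.0955] [0.8 1.6 7.7] [ 0.64 -0.37  0.04] 0.0087
25.96 1.2 1.199 [ 0.5821 -0.0313  0.0955] [2.5 2.  8.2] [ 0.59 -0.55  0.09] 0.0089
26.26 1.35 1.349 [ 0.5823 -0.0312  0.0955] [2.1 2.5 8.1] [ 0.61 -0.73  0.06] 0.0085
26.56 1.5 1.499 [ 0.5825 -0.0312  0.0955] [4.  2.3 6.4] [ 0.59 -0.89  0.04] 0.0089
```

```bash
sed -i "s/xy=np.array(\[.581,-.033\])/xy=r.state()['tcp_pos'][:2].copy()/; s/a+.15,end/a+.05,end/; s/>.8: print/>.35: print/" turn.py; python3 turn.py 1.5 1.95 .0945
python3 - <<'E'
from h import *
r.pause(.3); s=r.state(); print(s['t'],s['force'].round(1),s['wrist_torque'].round(2))
t=r.camera("scene");u=r.camera("top");w=r.camera("wrist")
c=lambda i,x,y:cv2.resize(i[y:y+60,x:x+80],(400,300),interpolation=cv2.INTER_CUBIC)
cv2.imwrite("pics/t.png",np.vstack([np.hstack([c(t,310,160),c(u,295,165)]),np.hstack([cv2.resize(w,(400,300)),cv2.resize(t[180:280,180:300],(400,300))])]))
E
```

```text
26.81 1.55 1.55 [ 0.5829 -0.031   0.0955] [-0.7 -0.2 10.9] [-0.15  0.28  0.11] 0.0089
27.06 1.6 1.6 [ 0.583  -0.0311  0.0955] [-1.1 -0.2 11.7] [-0.14  0.26  0.03] 0.0089
27.31 1.65 1.65 [ 0.583  -0.0311  0.0955] [-0.5 -0.8 10.7] [-0.12  0.08  0.08] 0.0092
27.56 1.7 1.7 [ 0.5831 -0.0311  0.0955] [-0.7 -0.6 10.2] [-0.16  0.04  0.06] 0.0085
27.81 1.75 1.75 [ 0.5831 -0.0311  0.0955] [ 0.5 -1.2  9.4] [-0.14 -0.02  0.33] 0.0088
28.06 1.8 1.799 [ 0.5831 -0.0311  0.0955] [-0.1 -2.2  9.1] [-0.21  0.02  0.74] 0.0086
stop
28.3583 [-0.5 -1.7 10.8] [-0.21 -0.05  0.7 ]
```

View pics/t.png

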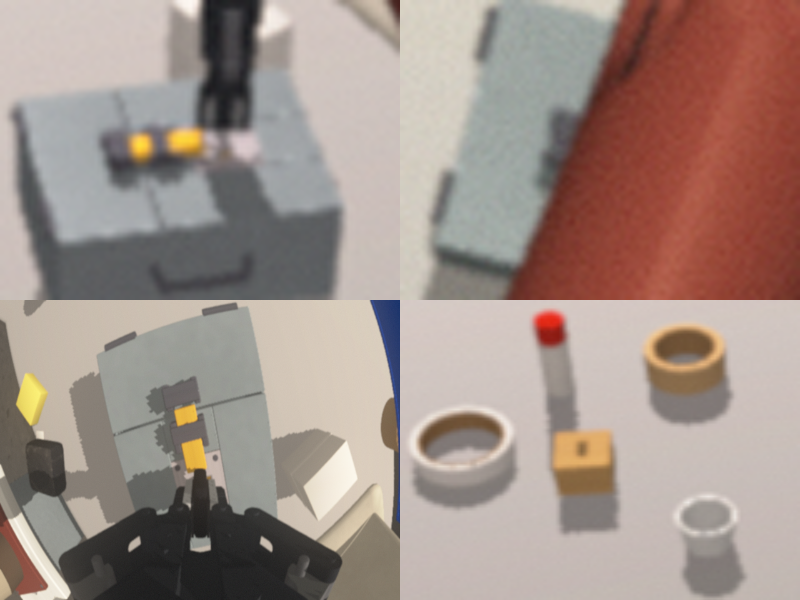

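The brass bolt is drawn towards the lock plate. The torque rose sharply past 1.72 rad (a quarter turn plus the play) and holds at 0.7 N m, so the key is at its stop. The cup is upright and nothing else has moved. Handing in.

```bash
python3 -c "
from bench import r
print(r.close_job())"
```

```text
the job is handed in; nothing more can be done
None
```

The job is handed in at about 28 s of the 58 s allowed: the key was dipped in the cup, pushed home, turned clockwise to its stop, and is still gripped and held there with the bolt drawn; no verdict came back.

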